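Set the board holder's sprung jaw half open

ROBOT

A 7-joint arm with a two-finger parallel gripper is mounted at the origin on the work surface. World frame = base frame: x ahead of the robot, y to its left, z up, the work surface at z = 0. Lengths are in mm, angles in rad, forces in N, time in s.
With the tool pointing down it reaches from about 425 to 875 mm from the base axis. Payload 4.7 kg.
Tool frame: the origin (TCP) lies on the centre line of the jaws, within the pads' length; the fingertips stand 8 mm ahead of it and the grasp point (between the pads) lies 11 mm behind it (manip.tips_ahead is the distance from the TCP to the fingertips, in mm); z points along the fingers, y is the line along which they close (so a half turn about z gives the same grasp; the last joint's range is limited). The gripper opens to 87 mm and grips with 3 to 60 N. Pads are 19 mm wide; open, the fingers measure 117 mm over their backs; the gripper's body (75 mm by 190 mm) begins 51 mm behind the grasp point.
Start: joints at [-1.177, 0.321, -0.07, 1.45, 0.023, 1.371, -0.057], TCP at [241.005, 603.69, 230.587] pointing down, gripper open.
Joint ranges: [-2.86, 2.86], [-0.3, 2.09], [-1.38, 1.24], [0.06, 2.45], [-1.56, 4.7], [0.09, 2.05], [-2.69, 2.69]. Speed limits (rad/s): [2.57, 2.57, 3.14, 3.14, 3.14, 3.14, 3.14].

INTERFACE

Orientations are given as a rotation vector (axis times angle).
In Python, from plant import manip, viewer gives the robot as it stands.
- The arm moves only by the shell command python3 -m creep 'ROWS' [FORCE]. ROWS is JSON, a list of rows, each a list of 3 entries, a list of its own where there are three numbers: the shift along the tool's x, y, z in cm, then the turn about the tool's z in rad, then the finger opening in cm, from 0 to 8.7. A call has exactly 5 rows; each row is the pose to reach, as a shift and turn from the pose commanded when the call began, along the tool's axes at that moment; what a row does not reach only later rows make up. A row lasts 1/8 s, in which the tool goes at most 62.5 mm and 10.7 degrees, less where a joint would pass 70% of its speed; a pose out of reach is approached as far as the arm can. A call with a gripper value outside its range is refused whole. The fingers move at their own pace and stop on an object; FORCE is the grip in N (left out, the last holds). Time passes only in rows, so rows that repeat a pose let the fingers close, or fill a call up. It gives the time, the measured TCP pose, the force, the opening and the grip force at its end, in the units of the state.
- manip.read_state(): the state, without advancing time (a new reading comes with each control period).
- viewer.read_camera(name): name is "side" or "top" or "wrist"; returns a dict with "color" (480x640x3 uint8, blue, green, red), "K" (3x3 intrinsics, pixels), "world_to_cam" (4x4, takes a point from world to camera coordinates); the wrist camera has in their place "T_tool_cam" (4x4, takes a point from camera to tool coordinates, whose origin is the TCP and whose axes are the flange's). Camera axes: x right, y down, z forward; pixel columns grow to the right and rows downward; lengths in mm; the calibration is good to about 2 mm. The wrist camera is an equidistant fisheye: a pixel r from the principal point sees the ray r / f radians off the axis. A picture is of the moment at which its call begins: read the wrist's pose just before it. There is no depth.
- manip.hand_in(): hands the job in; it is judged then, once.
The state is a dict: "time": time; "q": joint angles; "qd": joint speeds; "effort": joint torques, N m; "tcp_pos": TCP position; "tcp_rot": TCP orientation; "wrist_force": force on the tool from outside, world axes, zero at the start; "moment": the same for the moment, N m; "width": opening from 0.0 (shut) to 1.0 (fully open); "grip_force": force on a finger pad.
Only numpy, scipy, OpenCV 4.12 (cv2) and the standard library are available. Lean on these libraries where they do the work, as an engineer would, in place of code of your own. Each camera call takes 0.05 s, during which the arm holds its last target. There are 200 camera calls.

TASK

Get the circuit-board holder on the bench ready for the next board: push its sprung jaw back, away from the fixed jaw, past the first stop pin but not as far as the second, then let it go so that it springs back and stays latched half open against the first pin. Only push it with the fingertips, pinch and lift nothing, and leave the loose parts lying round the holder where they are.

Things in the scene. Friction and masses are not known exactly. Their poses are not given: they have to be found in the camera images.
- holder: Board holder screwed down: steel bed 330 x 180 x 12 mm, low fixed jaw (top 30 mm above the bench) at x = -155 to -135 mm, rear block (top 42 mm) at x = 140 to 160 mm, side rails (top 20 mm). Origin: centre of the bed's underside, on the bench. x axis: the way the sprung jaw is pushed open, from fixed jaw to rear block; y across, z up.
- jaw (a joint): Sprung jaw's opening in m: 0 closed (start), 0.072 end of travel. A spring pulls it shut: 3 N at 0, 6.4 N at 0.034, 10 N at 0.072; passing a pin adds up to 3 N. Let go between 0.036 and 0.065 it returns and latches at about 0.034 on the first pin (half open, wanted). Beyond 0.065 the second pin holds it too wide. Let go before 0.034 it springs shut.
- jaw_push (a point): Upper middle of the sprung jaw's upright front face, the face to push; 46 mm above the bench, at x = -60 mm of the holder plus the opening. The face looks to the fixed jaw (-x of the holder), is 116 mm wide and spans 13 to 61 mm above the bench. Behind it the aluminium jaw's top slopes down over 110 mm to about 30 mm: too wide to pinch. Axes as the holder's.
- mid_pin_top (a point): Top of the first stop pin: brass, 8 mm thick, in the left (+y) rail at x = 10 mm, y = 74 mm of the holder, 11 mm above the rail (31 mm above the bench). Sprung: the steel ear on the jaw's left side presses it down in passing, and it rises again behind the ear to hold it; it sinks 12 mm, and pressing it by hand lets the jaw go.
- far_pin_top (a point): Top of the second stop pin, alike, 32 mm further along the same rail (x = 42 mm, y = 74 mm of the holder).
- socket_board: Loose tube socket board, green, 90 x 70 mm, with a round white socket, 26 mm high in all; origin at the centre of its underside. Leave it alone.
- terminal_a: Loose terminal block with three brass terminals, 60 x 22 x 24 mm, origin at the centre of its underside. Leave it alone.
- terminal_b: Loose terminal block with four brass terminals, 60 x 22 x 24 mm, origin at the centre of its underside. Leave it alone.
- valve: Squat green glass valve standing upright, 40 mm in diameter, 60 mm high, origin at the centre of its underside. Leave it alone.

How it is judged (in metres and radians):
On the way:
1. the sprung jaw has been pushed past the first stop pin (value of joint jaw above 0.035 m), for 0.05 s.
At the end, for the whole second after the job is handed in: The sprung jaw rests still at half open, 34 mm (within 3 mm), on the raised first stop pin, with nothing holding it (value of joint jaw between 0.031 and 0.037 m and velocity of joint jaw between -0.005 and 0.005 m/s and height (world z) of mid_pin_top above 0.028 m); the robot touches nothing.
It fails at once if the jaw goes as far as the second stop pin (value of joint jaw above 0.0655 m).
It fails at once if the socket board is moved by more than 15 mm (distance of socket_board from where it was at the start of the episode above 0.015 m).
It fails at once if a terminal block is moved by more than 15 mm (distance of any of terminal_a, terminal_b from where it was at the start of the episode above 0.015 m).
It fails at once if the valve is moved by more than 15 mm or tipped (distance of valve from where it was at the start of the episode above 0.015 m or angle between valve's own z axis and vertical above 0.5 rad).
It also fails if it takes over 32 s, if anything falls off the work surface, if the arm or the gripper's body presses on something with over 40 N, if the wrist force passes 120 N, or if a joint passes its speed limit or range.

## Working session

There is one attempt and no reset: what is moved stays moved. The work goes in short steps, Python scripts to look and compute and a shell command to move; the robot and the scene stay as the last step left them, time stands still between calls to the robot, and variables do not carry over. Pictures are saved under pics/ and viewed, at most 10 in all, crops included, and the job is handed in when it is done.

```bash
mkdir -p pics; python3 - <<'E'
from plant import manip, viewer
import cv2,numpy as np
s=manip.read_state();print(s)
for n in("top","side"):
    c=viewer.read_camera(n);cv2.imwrite(f"pics/{n}0.png",c["color"]);print(n,c["K"],c["world_to_cam"])
print(manip.tips_ahead)
E
```

```text
{'time': 0.0, 'q': array([-1.17692358,  0.32179829, -0.07011207,  1.45166761,  0.02261778,
        1.3708025 , -0.05690466]), 'qd': array([-1.30113782e-04, -2.66280960e-05,  3.63794567e-04, -3.89672159e-04,
        3.47238135e-03,  4.21820885e-04, -1.30576840e-03]), 'effort': array([-6.75618026e-05, -4.91279662e+01, -4.03774381e-01, -3.12530243e+01,
       -6.37829513e-02,  4.42795898e-02,  1.98015614e-04]), 'tcp_pos': array([240.79768859, 603.17311451, 229.48147685]), 'tcp_rot': array([-5.92834501e-01, -3.08489405e+00,  2.93954292e-03]), 'wrist_force': array([-0.39847141,  0.30490524,  0.33091664]), 'moment': array([0.00774278, 0.024608  , 0.00695346]), 'grip_force': 0.0, 'width': 1.0031725417585322}
top [[501.21998256   0.         321.09455813]
 [  0.         501.21998256 241.89276968]
 [  0.           0.           1.        ]] [[-1.80766338e-02 -9.99815551e-01 -6.48843397e-03  7.90954773e+01]
 [-9.93690179e-01  1.86835933e-02 -1.10592731e-01  5.90320712e+02]
 [ 1.10693559e-01  4.44834881e-03 -9.93844630e-01  8.57611114e+02]
 [ 0.00000000e+00  0.00000000e+00  0.00000000e+00  1.00000000e+00]]
side [[604.14264548   0.         324.47290142]
 [  0.         604.14264548 242.86789693]
 [  0.           0.           1.        ]] [[-9.95515443e-01 -9.42423083e-02  8.20913498e-03  6.16571387e+02]
 [-6.47542149e-02  6.15609699e-01 -7.85386268e-01  3.84225535e+01]
 [ 6.89629917e-02 -7.82395735e-01 -6.18951549e-01  1.19226860e+03]
 [ 0.00000000e+00  0.00000000e+00  0.00000000e+00  1.00000000e+00]]
8.0
```

View pics/top0.png

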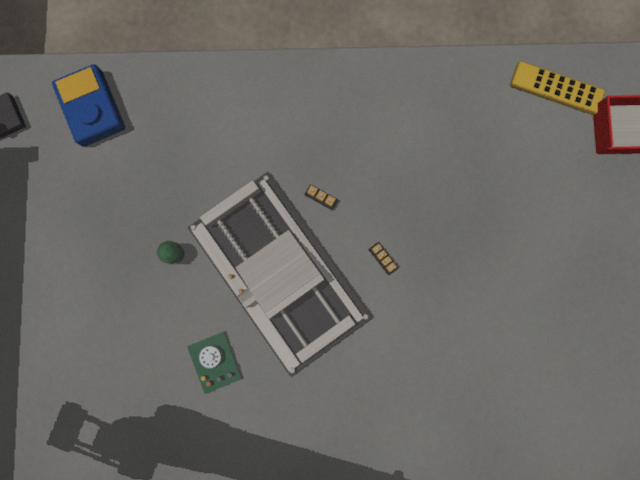

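View pics/side0.png

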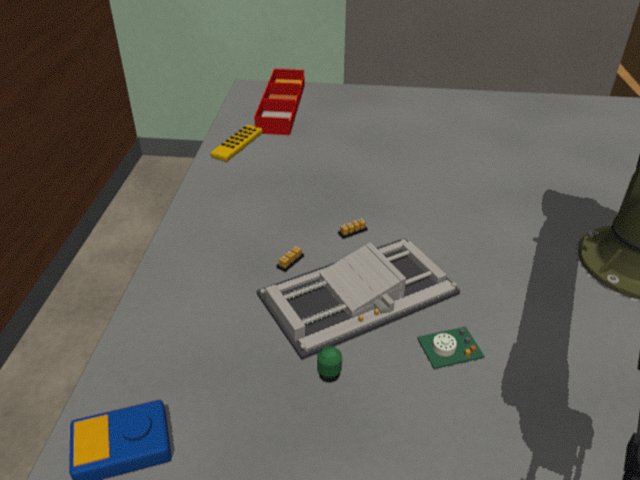

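The top view shows the holder tilted: the pins are at about (240,291) and (232,276), the ear at (248,298), so +x runs up-left. The fixed jaw is at about (325,340) and the rear block at (230,203). The side view agrees, with pins at (376,312) and (360,318). I'll enlarge the top view to pick exact points.

```bash
python3 - <<'E'
import cv2
a=cv2.imread("pics/top0.png")[165:385,180:380];cv2.imwrite("pics/topc.png",cv2.resize(a,None,fx=2.7,fy=2.7,interpolation=cv2.INTER_CUBIC))
a=cv2.imread("pics/side0.png")[230:360,250:470];cv2.imwrite("pics/sidec.png",cv2.resize(a,None,fx=3.5,fy=3.5,interpolation=cv2.INTER_CUBIC))
E
```

```text
(no output)
```

View pics/topc.png

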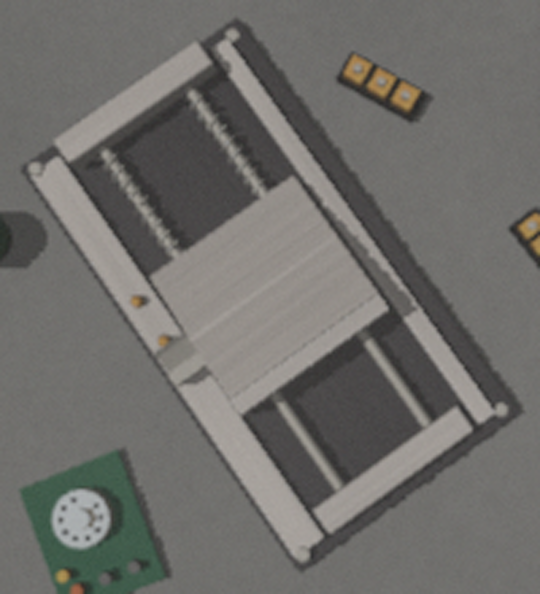

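View pics/sidec.png

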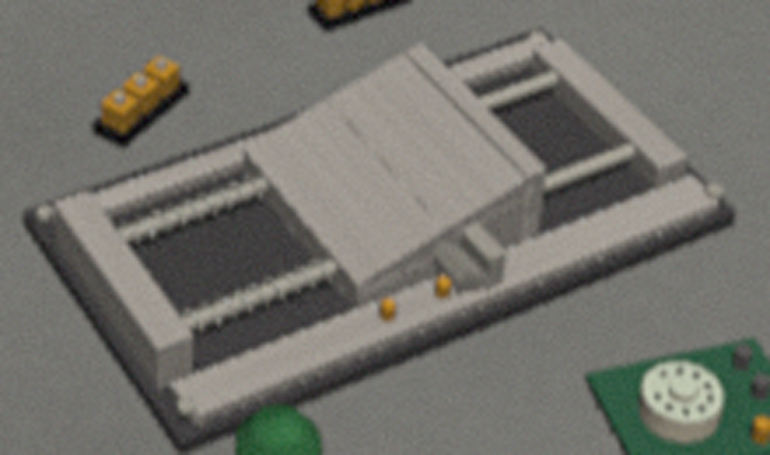

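```bash
cat >h.py <<'E'
import numpy as np
from scipy.optimize import least_squares
from scipy.spatial.transform import Rotation as R
from plant import manip, viewer
def proj(c,P):
    P=np.asarray(P,float);T=np.array(c["world_to_cam"]);q=(P@T[:3,:3].T+T[:3,3])@np.array(c["K"]).T
    return q[:,:2]/q[:,2:]
H=None
def hw(p,P):
    P=np.asarray(P,float);return np.c_[P[:,:2]@np.array([[np.cos(p[2]),np.sin(p[2])],[-np.sin(p[2]),np.cos(p[2])]])+p[:2],P[:,2]]
def rel(p):
    "tool state vs holder frame"
    s=manip.read_state();t=s["tcp_pos"];M=R.from_rotvec(s["tcp_rot"]).as_matrix()
    c,sn=np.cos(p[2]),np.sin(p[2]);A=np.array([[c,sn,0],[-sn,c,0],[0,0,1]])
    print("t",s["time"],"tcp holder",np.round(A@(t-[p[0],p[1],0]),1),"tool axes in holder\n",np.round(A@M,3),"F holder",np.round(A@s["wrist_force"],1),"w",s["width"]*87)
    return A,M,t
E
python3 - <<'E'
from h import *
P=np.array([[165,-90,12],[165,90,12],[-165,90,12],[-165,-90,12],[10,74,31],[42,74,31],[-60,58,61],[-60,-58,61]])
t=np.array([[238,20],[25,168],[303,570],[520,408],[163,340],[136,300],[240,402],[387,310]])/2.7+[180,165]
s=np.array([[28,212],[183,448],[733,215],[548,32],[443,280],[388,303],[543,178],[422,45]])/3.5+[250,230]
ct,cs=viewer.read_camera("top"),viewer.read_camera("side")
f=lambda p:np.r_[proj(ct,hw(p,P))-t,proj(cs,hw(p,P))-s].ravel()
r=least_squares(f,[600,80,.58],loss="soft_l1",x_scale=[10,10,.1]);p=r.x;print(p);print(f(p).reshape(-1,2).round(1))
np.save("p.npy",p)
A,M,t=rel(p)
goal=hw(p,[[-95,0,40]])[0];print(goal,np.hypot(*goal[:2]),"tool shift cm",M.T@(goal-t)/10, "x ang",np.arctan2(M[1,0],M[0,0])-p[2])
E
```

```text
[542.06791359 146.90347739   0.60546756]
[[-1.6 -2. ]
 [-3.3 -0.5]
 [-1.9  0.7]
 [-0.2  0.6]
 [-0.7 -0.3]
 [-1.  -0.3]
 [-1.   4.6]
 [ 0.2 -1.4]
 [-1.8 -1.5]
 [-0.4 -3. ]
 [ 1.7 -2.7]
 [-2.2 -2.9]
 [ 0.6 -1.8]
 [ 0.6 -2. ]
 [ 1.5 -4.1]
 [ 0.3 -1.8]]
t 0.2 tcp holder [ 12.2 546.7 229.9] tool axes in holder
 [[-0.553  0.833 -0.001]
 [ 0.833  0.553 -0.001]
 [-0.    -0.001 -1.   ]] F holder [-0.4 -0.8  0.4] w 86.90324890492758
[463.95548603  92.8345523   40.        ] 473.15213950312756 tool shift cm [-39.63868262 -39.12560839  19.03600566] x ang 2.156327535139075
```

The fit agrees with the given sizes to about 2 px. The reach is 473 mm, inside the range. I'll approach above the gap first, with the fingers at 4 cm.

```bash
python3 -m creep '[[[-3.5,-3.4,1],-0.09,4],[[-7.5,-7.4,2],-0.19,4],[[-11.6,-11.5,3],-0.29,4],[[-15.7,-15.5,4],-0.39,4],[[-19.8,-19.6,5],-0.49,4]]' && python3 - <<'E'
from h import *
p=np.load("p.npy");A,M,t=rel(p);goal=hw(p,[[-95,0,40]])[0];print("shift",M.T@(goal-t)/10,"xang",np.arctan2(M[1,0],M[0,0])-p[2])
E
```

```text
time: 0.82
tcp_pos: [352.8, 346.4, 180.3]
tcp_rot: [-0.178, 3.136, 0.0]
wrist_force: [0.8, -0.9, -0.2]
width: 0.523
grip_force: 0.0
t 0.825 tcp holder [-42.1 271.7 180.3] tool axes in holder
 [[-0.881  0.472  0.001]
 [ 0.472  0.881  0.   ]
 [-0.     0.    -1.   ]] F holder [ 0.2 -1.2 -0.2] w 45.46503793699041
shift [ -8.16203695 -26.45398664  14.02463803] xang -3.6335662748618587
```

```bash
python3 -m creep '[[[-1.6,-5.3,1],-0.12,4],[[-3.4,-11,2],-0.24,4],[[-5.1,-16.5,3],-0.36,4],[[-6.8,-22,4],-0.49,4],[[-8.2,-26.5,5],-0.49,4]]' && python3 - <<'E'
from h import *
import cv2
p=np.load("p.npy");A,M,t=rel(p);goal=hw(p,[[-95,0,40]])[0];print("shift",M.T@(goal-t)/10,"xang",np.arctan2(M[1,0],M[0,0])-p[2])
a,b=viewer.read_camera("top")["color"],viewer.read_camera("wrist")["color"]
c=viewer.read_camera("side")["color"]
cv2.imwrite("pics/s1.png",cv2.resize(np.vstack([np.hstack([a[140:400,160:480],c[200:460,220:540]]),np.hstack([b[::2,::2],b[::2,::2]*0])]),None,fx=1.2,fy=1.2))
E
```

```text
time: 1.45
tcp_pos: [463.5, 91.5, 130.5]
tcp_rot: [-0.928, 3.001, 0.0]
wrist_force: [0.9, 0.1, -0.2]
width: 0.461
grip_force: 0.0
t 1.45 tcp holder [-96.1  -0.8 130.5] tool axes in holder
 [[-1.     0.006  0.001]
 [ 0.006  1.    -0.   ]
 [-0.001 -0.    -1.   ]] F holder [ 0.8 -0.4 -0.2] w 40.143924960045744
shift [-0.10236291  0.08451853  9.04744978] xang -3.147276879298501
```

View pics/s1.png

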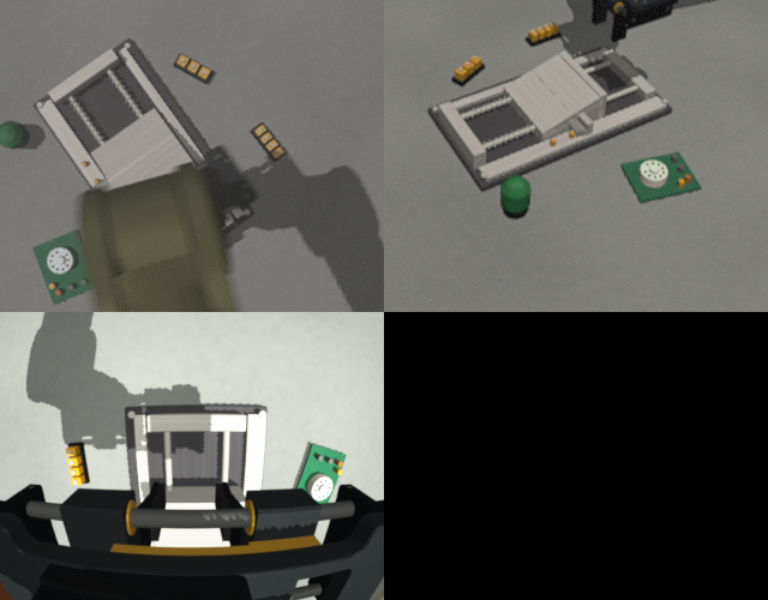

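The wrist view shows the tool centred across the holder. The fingers sit over the gap between the fixed jaw (top of frame) and the sprung jaw. Now I'll descend so the tips are at 34 mm.

```bash
python3 -m creep '[[[0,0,2.5],0,4],[[0,0,5],0,4],[[0,0,7],0,4],[[0,0,8.8],0,4],[[0,0,8.8],0,4]]' && python3 - <<'E'
from h import *
import cv2
rel(np.load("p.npy"))
cv2.imwrite("pics/s2.png",viewer.read_camera("wrist")["color"])
E
```

```text
time: 2.22
tcp_pos: [461.4, 94.8, 41.5]
tcp_rot: [0.931, -2.998, -0.0]
wrist_force: [-0.4, -0.1, 0.6]
width: 0.46
grip_force: 0.0
t 2.225 tcp holder [-96.    3.1  41.5] tool axes in holder
 [[-1.     0.003 -0.003]
 [ 0.003  1.     0.001]
 [ 0.003  0.001 -1.   ]] F holder [-0.4  0.1  0.6] w 40.05535269013375
```

View pics/s2.png

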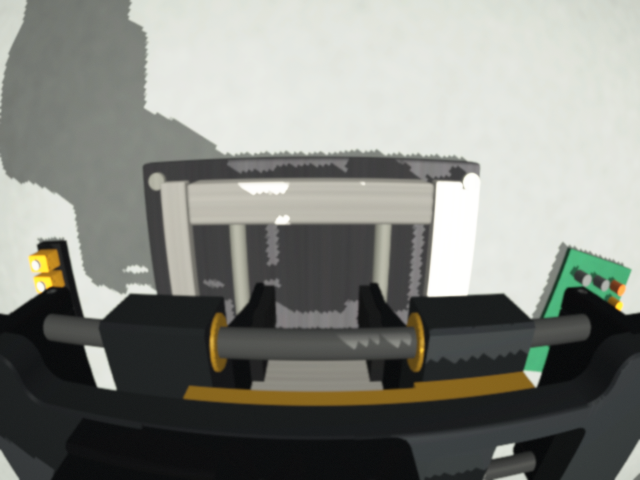

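The fingers hang centred in the gap, between the rails and behind the fixed jaw (bar at row 200), with nothing touching. I'll move forward gently to find contact.

```bash
python3 -m creep '[[[-0.8,0,0],0,4],[[-1.6,0,0],0,4],[[-2.2,0,0],0,4],[[-2.8,0,0],0,4],[[-2.8,0,0],0,4]]' && python3 -c "
from h import *
rel(np.load('p.npy'))"
```

```text
time: 2.9
tcp_pos: [485.7, 109.5, 42.4]
tcp_rot: [0.928, -3.0, 0.0]
wrist_force: [-2.8, -1.3, 1.9]
width: 0.461
grip_force: 1.4
t 2.9 tcp holder [-67.7   1.3  42.4] tool axes in holder
 [[-1.     0.005 -0.002]
 [ 0.005  1.     0.   ]
 [ 0.002  0.    -1.   ]] F holder [-3.   0.6  1.9] w 40.08193738241859
```

Contact is made: 3 N at TCP x = -68, as predicted. Next I'll push in stages.

```bash
python3 -m creep '[[[-0.5,0,0],0,4],[[-1.0,0,0],0,4],[[-1.5,0,0],0,4],[[-2.0,0,0],0,4],[[-2.5,0,0],0,4]]' && python3 -c "
from h import *
rel(np.load('p.npy'))"
```

```text
time: 3.52
tcp_pos: [505.0, 122.8, 42.2]
tcp_rot: [0.927, -2.997, 0.001]
wrist_force: [-5.8, -3.2, 6.3]
width: 0.459
grip_force: 3.8
t 3.525 tcp holder [-44.2   1.3  42.2] tool axes in holder
 [[-1.     0.005 -0.004]
 [ 0.005  1.     0.001]
 [ 0.004  0.001 -1.   ]] F holder [-6.6  0.7  6.3] w 39.946567815121156
```

```bash
python3 -m creep '[[[-0.5,0,0],0,4],[[-1.0,0,0],0,4],[[-1.5,0,0],0,4],[[-2.0,0,0],0,4],[[-2.3,0,0],0,4]]' && python3 -c "
from h import *
rel(np.load('p.npy'))"
```

```text
time: 4.15
tcp_pos: [523.5, 135.5, 42.1]
tcp_rot: [0.927, -2.996, 0.001]
wrist_force: [-9.1, -5.4, 6.8]
width: 0.46
grip_force: 4.8
t 4.15 tcp holder [-21.8   1.2  42.1] tool axes in holder
 [[-1.     0.005 -0.006]
 [ 0.005  1.     0.001]
 [ 0.006  0.001 -1.   ]] F holder [-10.6   0.7   6.8] w 40.02157214467821
```

Opening is about 48 mm. Now I'll back off. The force should vanish at TCP x near -36 if it latches.

```bash
python3 -m creep '[[[0.4,0,0],0,4],[[0.8,0,0],0,4],[[1.3,0,0],0,4],[[1.9,0,0],0,4],[[2.4,0,0],0,4]]' && python3 -c "
from h import *
rel(np.load('p.npy'))" && python3 -m creep '[[[0.6,0,0],0,4],[[1.2,0,0],0,4],[[1.8,0,0],0,4],[[2.4,0,0],0,4],[[2.4,0,0],0,4]]' && python3 -c "
from h import *
rel(np.load('p.npy'))"
```

```text
time: 4.78
tcp_pos: [506.5, 123.7, 42.8]
tcp_rot: [-0.928, 2.999, 0.0]
wrist_force: [0.3, -0.4, 0.2]
width: 0.462
grip_force: 0.0
t 4.775 tcp holder [-42.5   1.2  42.8] tool axes in holder
 [[-1.     0.005  0.002]
 [ 0.005  1.    -0.   ]
 [-0.002 -0.    -1.   ]] F holder [-0.  -0.5  0.2] w 40.16812240591883
time: 5.4
tcp_pos: [485.6, 109.4, 42.6]
tcp_rot: [0.928, -3.001, -0.0]
wrist_force: [0.2, 0.4, -0.0]
width: 0.46
grip_force: 0.0
t 5.4 tcp holder [-67.7   1.3  42.6] tool axes in holder
 [[-1.     0.006  0.   ]
 [ 0.006  1.     0.   ]
 [-0.     0.    -1.   ]] F holder [ 0.4  0.2 -0. ] w 39.99277160728544
```

No force remains at -42 or at -68, so it has latched. I'll raise the tool out and verify by picture.

```bash
python3 -m creep '[[[0.8,0,-2],0,4],[[1,0,-5],0,4],[[1,0,-9],0,4],[[1,0,-13],0,4],[[1,0,-16],0,4]]' && python3 -m creep '[[[0,4,0],0,4],[[0,4,-2],0,4],[[4,4,-4],0,4],[[8,4,-4],0,4],[[8,4,-4],0,4]]' && python3 - <<'E'
from h import *
import cv2
p=np.load("p.npy");rel(p)
a,c=viewer.read_camera("top"),viewer.read_camera("side")
print(proj(c,hw(p,[[10,74,31],[-26,58,61],[-26,-58,61]])))
k=lambda i:cv2.resize(i,None,fx=2.4,fy=2.4,interpolation=cv2.INTER_CUBIC)
cv2.imwrite("pics/s3.png",cv2.resize(c["color"][220:390,250:510],None,fx=3,fy=3,interpolation=cv2.INTER_CUBIC))
E
```

```text
time: 6.02
tcp_pos: [478.3, 104.3, 204.6]
tcp_rot: [-0.928, 2.999, 0.0]
wrist_force: [0.5, 0.6, -0.9]
width: 0.457
grip_force: 0.0
time: 6.65
tcp_pos: [388.1, 90.8, 243.1]
tcp_rot: [-0.926, 3.0, 0.002]
wrist_force: [-0.0, 0.7, 0.3]
width: 0.461
grip_force: 0.0
t 6.65 tcp holder [-158.5   41.5  243.1] tool axes in holder
 [[-1.     0.007  0.002]
 [ 0.007  1.     0.001]
 [-0.002  0.001 -1.   ]] F holder [0.3 0.6 0.3] w 40.1094256843652
[[377.17131692 308.18668021]
 [390.59032657 283.02117655]
 [355.52023856 246.4214089 ]]
```

View pics/s3.png

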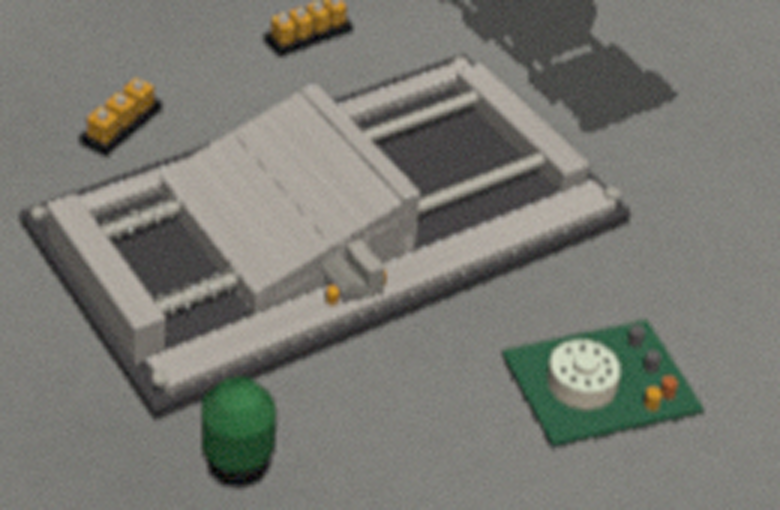

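The jaw rests half open, with its top corner at about (389,286) against a predicted (391,283). The first pin is up behind the ear at about (378,312), and the loose parts are where they were.

```bash
python3 -c "
from plant import manip
print(manip.hand_in())"
```

```text
the job is handed in; nothing more can be done
None
```

I pushed the sprung jaw to about 48 mm and released it; it sprang back and latched half open on the first pin, the last picture shows the loose parts where they were, and the job is handed in (no verdict was returned).

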